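# Lock the fixture plate from the stack into the bayonet stand

## Task

Lift the blue upper tray off the grey stack base and set it upright on the white mat. Take out the fixture plate beneath it, hang it by its two lugs in the yellow entry gaps of the bayonet stand and let go so that it hangs free; then take its grip again and twist it clockwise (seen from above) under the hooks until both lugs drop into the notches under the red marks. Stand the upper tray back on the grey base, all four legs inside the rim, and leave the fan, bottle and other loose things where they are.

Things in the scene. Friction and masses are not known exactly. Their poses are not given: they have to be found in the camera images.
- stand: bayonet stand, fixed: dark steel foot 150 mm square, four posts, level aluminium ring (inner radius 48, outer 66 mm). Origin under its centre at bench height, z up. Its ledge, 60 mm up, carries the plate's lugs; the collar above it is 78 mm high with two opposite entry gaps. The x axis (both ways) runs through the two locking notches; the gaps lie 75 degrees counter-clockwise (from above) of x
- stand_gap (a point): centre of one entry gap, yellow floor at ledge height (60 mm), 57 mm from the stand's axis, open from above, about 30 mm wide; the other is opposite. Clockwise of it a dark hook, 72 to 78 mm high, roofs a channel (12 mm high, open inward and outward) along the ledge to the notch, 75 degrees on
- stand_notch (a point): centre of one notch floor, 57 mm from the stand's axis on its +x side, under the red mark on the hook; the other is opposite. 20 mm wide, 6 mm deep (floor 54 mm high), with a stop wall on its far side. A lug turned 75 degrees clockwise from the gap drops in by its own weight
- base: grey base of the stack, fixed: 178 mm square, floor 10 mm above its origin (underside centre, at bench height), with a rim 5 mm thick to 18 mm high all round; inside the rim it measures 168 mm square
- plate: fixture plate, loose, about 0.25 kg: aluminium disc, radius 45, 8 mm thick; two orange lugs along its x axis (14 wide, 8 thick, ends 74 mm from the axis); red square grip post at its centre (28 x 28 mm, sides along x and y, from 8 to 50 mm height), held across either pair of sides. Origin: underside centre, z up. Starts flat on the base's floor. Same after a half turn
- upper: blue upper tray, loose, about 0.35 kg: open frame 158 mm square, deck 62 to 68 mm high, on four 14 mm square corner legs (outer faces 79 mm from centre). Black grip rib along its x axis at the centre: 60 long, 16 wide, 68 to 108 mm high. Origin: centre between the legs' feet, z up. Starts on the base's floor, straddling the plate; any quarter turn fits the base
- pad: white set-down mat, fixed, 200 mm square, 3 mm thick; origin at the centre of its underside. Free for the upper tray
- fan: bystander: small green desk fan, 155 mm high, origin underside centre
- bottle: bystander: bottle with blue cap, 56 mm diameter, 130 mm high, origin underside centre
- screwdriver: bystander: screwdriver lying flat, 160 mm long
- reel: bystander: black reel lying flat, 90 mm diameter, 14 mm high, origin underside centre
- pot: bystander: white pot with yellow cap, 60 mm diameter, 60 mm high, origin underside centre
There are look-alikes about, which are no part of the job. Leave any black look-alike of the plate alone.

How it is judged:
By the outcome, as a careful person would: the job done as asked, in the order asked, and still so for the second after the job is handed in, with the robot touching nothing.
It also fails if it takes over 72 s, if anything falls off the work surface, if the arm or the gripper's body presses on something with over 40 N, if the wrist force passes 120 N, or if a joint passes its speed limit or range.

## Robot

A 6-joint arm with a two-finger parallel gripper is mounted at the origin on the work surface. World frame = base frame: x ahead of the robot, y to its left, z up, the work surface at z = 0. Lengths are in mm, angles in degrees, forces in N, time in s.
With the tool pointing down it reaches from about 350 to 850 mm from the base axis. Payload 8.1 kg.
Tool frame: the origin (TCP) lies midway between the tips of the shut fingers; the grasp point (between the pads) lies 19 mm behind it; z points along the fingers, y is the line along which they close (so a half turn about z gives the same grasp; the last joint's range is limited). The gripper opens to 85 mm and grips with 20 to 120 N. Pads are 22 mm wide; open, the fingers measure 114 mm over their backs; the gripper's body (76 mm by 85 mm) begins 54 mm behind the grasp point. The pads swing forward as they close: fully open they stand 13 mm farther back than shut.
Start: joints at [58.476, 7.471, 85.268, -0, 87.261, -4.893], TCP at [268.927, 536.362, 231.292] pointing down, gripper open.
Joint ranges: [-169.43, 169.43], [-51.17, 129.36], [1.28, 143.12], [-76.62, 256.62], [0, 156.53], [-152.29, 152.29]. Speed limits (degrees/s): [136.94, 136.94, 159.86, 180, 180, 180].

## Interface

Orientations are given as [roll, pitch, yaw] about the fixed x, y, z axes, in that order (R = Rz(yaw) Ry(pitch) Rx(roll)).
In Python, from bench import r gives the robot as it stands.
- The arm moves only by the tool step_arm, never from a script. Its arguments are lists of equal length, an entry for each row: "delta_pos": the shift along the world's x, y, z in units of 200 mm (1.0 is 200 mm), a list of three; "spin": the turn about the world's z in units of 180 degrees (1.0 is 180 degrees). In form: {"delta_pos": [[dx, dy, dz], ...], "spin": [spin, ...]}. A call has 1 to 8 rows; each row shifts and turns the commanded pose from where the row before left it; what a row does not reach is not made up. A row lasts 1/8 s, in which the tool goes at most 62.5 mm and 10.7 degrees, less where a joint would pass 70% of its speed; a pose out of reach is approached as far as the arm can. A call with a number of a shift or a turn outside -1 to 1 is refused whole. A call with a gripper value outside its range is refused whole. "gripper" is the opening, from -1 (shut) to 1 (fully open), set as the call begins (left out, the last holds). The fingers move at their own pace and stop on an object; "squeeze" is the grip in N (left out, the last holds). Time passes only in rows, so rows that do not move let the fingers close. It gives the time, the measured TCP pose, the force, the opening and the grip force at its end, in the units of the state.
- r.sense(): the state, without advancing time (a new reading comes with each control period).
- r.snapshot(name): name is "side" or "top" or "wrist"; returns a dict with "pixels" (480x640x3 uint8, blue, green, red), "fx", "fy", "cx", "cy" (pixels), "camera_from_world" (4x4, takes a point from world to camera coordinates). Camera axes: x right, y up, looking along -z (the intrinsics and any distortion apply to the point x, -y, -z); pixel columns grow to the right and rows downward; lengths in mm; the calibration is good to about 2 mm. The wrist camera is an equidistant fisheye: a pixel r from the principal point sees the ray r / f radians off the axis. A picture is of the moment at which its call begins. There is no depth.
- r.hand_in(): hands the job in; it is judged then, once.
The state is a dict: "time": time; "joint_pos": joint angles; "qd": joint speeds; "joint_efforts": joint torques, N m; "tool_pos": TCP position; "tcp_rot": TCP orientation; "ft_force": force on the tool from outside, world axes, zero at the start; "wrist_torque": the same for the moment, N m; "finger_gap": finger opening in mm; "grip_force": force on a finger pad.
Only numpy, scipy, OpenCV 4.12 (cv2) and the standard library are available. Lean on these libraries where they do the work, as an engineer would, in place of code of your own. Each camera call takes 0.05 s, during which the arm holds its last target. There are 200 camera calls.

## Working session

There is one attempt and no reset: what is moved stays moved. The work goes in short steps, Python scripts to look and compute and a tool call to move; the robot and the scene stay as the last step left them, time stands still between calls to the robot, and variables do not carry over. Pictures are saved under pics/ and viewed, at most 12 in all, crops included, and the job is handed in when it is done.

Besides the shell and the picture viewer there is one more tool, called after ">>>" in YAML: its name, and indented under it one key for each argument. step_arm: Moves the arm, as the interface text tells. Shifts and turns lie within -1 to 1; 1 stands for 200 mm of shift or 180 degrees of turn. Its arguments: {"type":"object","properties":{"delta_pos":{"type":"array","items":{"type":"array","items":{"type":"number","minimum":-1,"maximum":1}}},"spin":{"type":"array","items":{"type":"number","minimum":-1,"maximum":1}},"gripper":{"type":"number"},"squeeze":{"type":"number"}},"required":["delta_pos","spin"]}

```bash
mkdir -p pics; ls
python3 - <<'E'
from bench import r
import cv2,numpy as np
s=r.sense();print(s['time'],s['tool_pos'],s['tcp_rot'],s['finger_gap'])
for n in('top','side'):
    d=r.snapshot(n);cv2.imwrite(f'pics/{n}0.png',d['pixels']);print(n,d['fx'],d['fy'],d['cx'],d['cy'],np.round(d['camera_from_world'],3).tolist(),[k for k in d])
E
```

```text
pics
0.0 [268.64346801 535.86553418 230.22918345] [-1.79892525e+02 -7.54167248e-03  1.53367154e+02] 85.43509154889088
top 618.8591029570056 618.8591029570056 316.22062149606546 242.97003916112527 [[-0.006, -1.0, -0.019, 109.007], [0.998, -0.007, 0.069, -542.183], [-0.069, -0.019, 0.997, -1446.814], [0.0, 0.0, 0.0, 1.0]] ['pixels', 'fx', 'fy', 'cx', 'cy', 'camera_from_world']
side 554.1371400261514 554.1371400261514 323.4066865916574 241.39083308157754 [[0.819, -0.574, -0.022, -408.183], [0.388, 0.525, 0.758, -311.026], [-0.423, -0.629, 0.652, -1095.283], [0.0, 0.0, 0.0, 1.0]] ['pixels', 'fx', 'fy', 'cx', 'cy', 'camera_from_world']
```

View pics/top0.png

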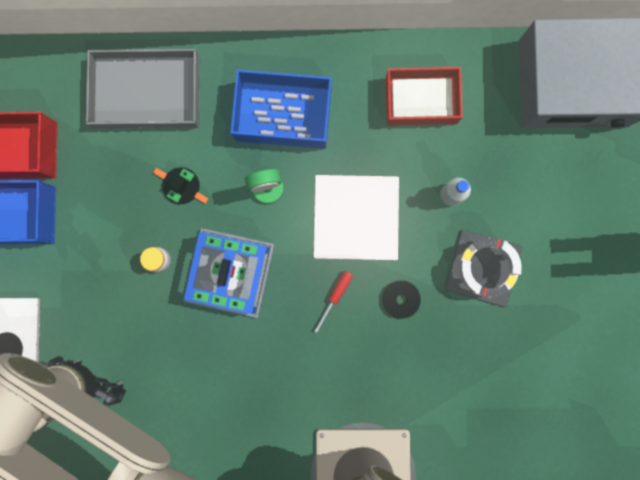

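View pics/side0.png

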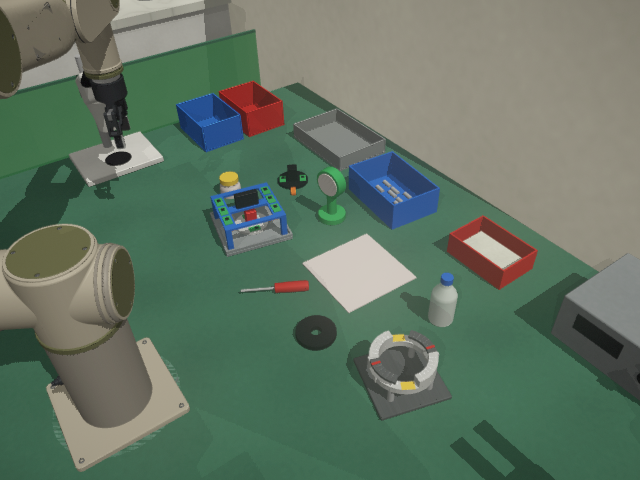

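Candidates for tray: stack with rib at top-view (228,272); the blue bins at (282,108) and (18,212) are plain boxes. Candidates for the plate: the one under the tray with the red post (235,272), and the black look-alike at (181,185), which I leave. Mat (357,217), not the white panel (18,330). Stand (487,268). I choose (228,272) and check it in a crop.

```bash
cat > h.py <<'E'
import cv2,numpy as np
from bench import r
def ray(d,uv):
    M=np.array(d['camera_from_world']);R,t=M[:3,:3],M[:3,3]
    c=-R.T@t
    a=np.array([(uv[0]-d['cx'])/d['fx'],(uv[1]-d['cy'])/d['fy']])
    v=np.array([a[0],-a[1],-1.])
    return c,R.T@v
def fray(d,uv):
    M=np.array(d['camera_from_world']);R,t=M[:3,:3],M[:3,3]
    a=np.array([(uv[0]-d['cx'])/d['fx'],(uv[1]-d['cy'])/d['fy']]);th=np.hypot(*a);k=np.tan(th)/max(th,1e-9)
    return -R.T@t,R.T@np.array([a[0]*k,-a[1]*k,-1.])
def onz(d,uv,z,f=ray):
    c,v=f(d,uv);return (c+v*(z-c[2])/v[2])[:2]
def mask(img,lo,hi,box=None):
    m=cv2.inRange(cv2.cvtColor(img,cv2.COLOR_BGR2HSV),np.array(lo),np.array(hi))
    if box:
        k=np.zeros_like(m);x0,y0,x1,y1=box;k[y0:y1,x0:x1]=m[y0:y1,x0:x1];m=k
    return m
def blobs(m,amin=8):
    n,l,s,c=cv2.connectedComponentsWithStats(m)
    return [(c[i].round(1),s[i,4],np.argwhere(l==i)[:,::-1].astype(np.float32)) for i in range(1,n) if s[i,4]>=amin]
E
python3 - <<'E'
from h import *
d=r.snapshot('top');im=d['pixels']
print('pad');b=max(blobs(mask(im,(0,0,170),(180,60,255),(300,165,415,270))),key=lambda b:b[1])
R=cv2.minAreaRect(b[2]);c=np.array([onz(d,p,3) for p in cv2.boxPoints(R)]);print(c.mean(0),np.linalg.norm(c-np.roll(c,1,0),axis=1),R[2],c.tolist())
for n,lo,hi,z in(('yel',(18,100,120),(35,255,255),60),('red',(0,110,60),(8,255,255),78)):
  for b in blobs(mask(im,lo,hi,(440,225,535,312))):print(n,b[0],b[1],onz(d,b[0],z))
b=np.vstack([b[2] for b in blobs(mask(im,(105,120,60),(125,255,255),(175,220,285,325)))])
R=cv2.minAreaRect(b);c=np.array([onz(d,p,68) for p in cv2.boxPoints(R)]);print('blue',c.mean(0),np.linalg.norm(c-np.roll(c,1,0),axis=1),c.round(1).tolist())
for b in blobs(mask(im,(45,130,60),(85,255,255),(180,225,280,320)),12):print('green',b[0],b[1],onz(d,b[0],68))
a=cv2.resize(im[220:325,175:285],None,fx=3.6,fy=4,interpolation=cv2.INTER_CUBIC)
b=cv2.resize(im[220:325,430:540],None,fx=3.6,fy=4,interpolation=cv2.INTER_CUBIC)
cv2.imwrite('pics/crop.png',np.hstack([a,b]))
E
```

```text
pad
[606.34595448   9.38131963] [203.07652483 204.23187714 205.00182814 203.64940332] 1.1691392660140991 [[507.1743295155271, 113.99709833726679], [711.3380564632553, 108.72147152193507], [705.1970518681326, -96.18835645674426], [501.6743800898028, -89.00493488421714]]
yel [467.5 254. ] 81 [ 512.27115997 -241.79695739]
yel [511.1 280.1] 77 [ 451.98869187 -339.46293681]
red [498.2 242.6] 19 [ 536.72359963 -307.49578429]
red [484.7 291.4] 19 [ 426.80960106 -274.39476008]
blue [473.05365697 312.14403979] [166.47439739 160.97499815 167.68756786 160.32596253] [[412.7, 410.4], [570.1, 376.9], [532.9, 213.3], [376.4, 248.0]]
green [213.6 241.1] 78 [545.52961817 340.60611489]
green [231.6 244.9] 80 [536.47569889 299.05815176]
green [249.3 248.7] 72 [527.44459972 258.28297424]
green [201.3 296. ] 85 [419.85868677 368.10751813]
green [218.9 300. ] 84 [410.53108276 327.6858917 ]
green [237.3 304. ] 85 [401.21249808 285.51447247]
```

View pics/crop.png

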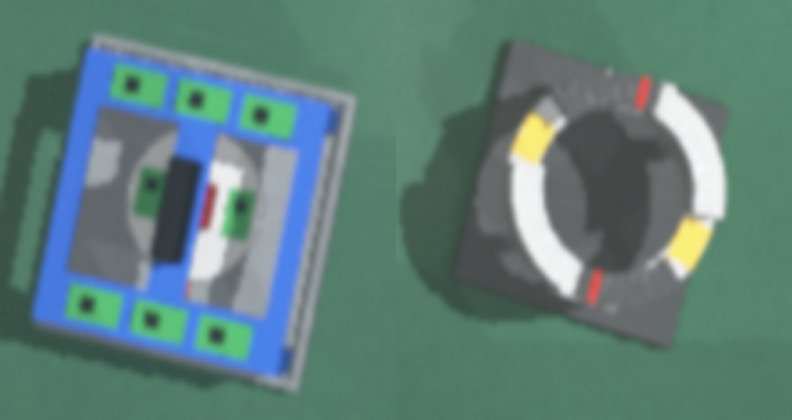

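The crop shows the blue tray with its black rib (crop 177,212) over a red post. The stand's yellow gaps are at (535,138) and (690,245), its red marks at (643,93) and (595,286). Tray ≈ (473.5, 313), yaw −12.8°. Stand ≈ (482, −291), yaw −16.8°, and its gap and mark radii come to about 57 mm, as given. Mat ≈ (606, 9).

>>> step_arm:
  delta_pos:
    - [0.128, -0.139, 0]
    - [0.128, -0.139, 0]
    - [0.128, -0.139, 0]
    - [0.128, -0.139, 0]
    - [0.128, -0.139, 0]
    - [0.128, -0.139, 0]
    - [0.128, -0.139, 0]
    - [0.128, -0.139, 0]
  spin: [0.0096, 0.0096, 0.0096, 0.0096, 0.0096, 0.0096, 0.0096, 0.0096]
  gripper: 1
  squeeze: 60

```text
time: 1.15
tool_pos: [474.3, 312.9, 231.0]
tcp_rot: [-180.0, -0.0, 167.3]
ft_force: [-0.4, 0.6, -0.1]
finger_gap: 85.4
grip_force: 0.0
```

Run:
```python
from h import *
s=r.sense();print(s['time'],s['tool_pos'],s['tcp_rot'],s['joint_pos'],s['finger_gap'],s['ft_force'])
d=r.snapshot('wrist');im=d['pixels'];print(d['fx'],d['cx'],d['cy'])
cv2.imwrite('pics/w1.png',im)
for b in blobs(mask(im,(40,110,50),(88,255,255)),40):
  if b[1]<5000: print('green',b[0],b[1],onz(d,b[0],78,fray).round(1))
for b in blobs(mask(im,(0,120,50),(8,255,255)),20):print('red',b[0],b[1],onz(d,b[0],60,fray).round(1))
```

```text
1.15 [474.28568613 312.90487042 230.97033351] [-1.79983238e+02 -2.22088335e-02  1.67252973e+02] [ 2.82433242e+01  2.60029522e+00  9.04592942e+01  1.91785876e-03
  8.69681690e+01 -4.90097536e+01] 85.36371630314669 [-0.42952481  0.56850124 -0.05255031]
371.64829954431775 321.60842216875574 244.57633277584637
green [266.9 150.7] 931 [405.5 284.3]
green [319.8 150. ] 997 [414.8 325.2]
green [372.8 150.2] 940 [423.8 366.2]
green [292.8 219.8] 470 [464.8 291.3]
green [354.3 219.7] 481 [475.8 340.1]
green [272.7 300.9] 729 [530.8 256.5]
green [320.5 300.9] 731 [539.7 297.3]
green [368.5 300.7] 707 [549.1 338.1]
green [501.6 418.3] 46 [739.8 466.2]
green [134.2 447.3] 1973 [695.7  21.6]
red [ 91.8 238.4] 1346 [437.9  85.2]
red [338. 229.] 90 [484.8 325.3]
red [633.  356.9] 1019 [747.  690.9]
red [114.4 475.1] 227 [775.8 -73.7]
```

View pics/w1.png

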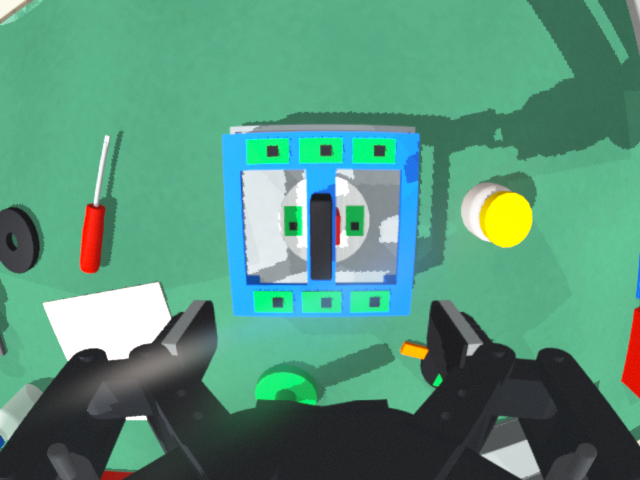

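The wrist view shows the rib upright at (321,236) and the deck's green patches symmetric about the rib. The tray's centre comes to about (476, 311.7), so I descend.

>>> step_arm:
  delta_pos:
    - [0.008, -0.006, -0.12]
    - [0, 0, -0.12]
    - [0, 0, -0.12]
    - [0, 0, -0.12]
    - [0, 0, -0.1]
    - [0, 0, -0.08]
    - [0, 0, -0.05]
    - [0, 0, 0]
  spin: [0, 0, 0, 0, 0, 0, 0, 0]

```text
time: 2.2
tool_pos: [475.0, 312.6, 88.6]
tcp_rot: [-180.0, -0.1, 167.2]
ft_force: [-1.2, 0.3, -0.4]
finger_gap: 85.5
grip_force: 0.0
```

>>> step_arm:
  delta_pos:
    - [0, 0, 0]
    - [0, 0, 0]
    - [0, 0, 0]
    - [0, 0, 0]
    - [0, 0, 0]
    - [0, 0, 0]
  spin: [0, 0, 0, 0, 0, 0]
  gripper: -1

```text
time: 2.95
tool_pos: [475.6, 312.9, 89.8]
tcp_rot: [180.0, 0.0, 167.2]
ft_force: [-0.6, -0.8, 5.3]
finger_gap: 15.0
grip_force: 59.5
```

>>> step_arm:
  delta_pos:
    - [0, 0, 0.08]
    - [0, 0, 0.15]
    - [0, 0, 0.17]
    - [0, 0, 0.15]
    - [0.025, -0.1, 0]
    - [0.025, -0.2, 0]
    - [0.025, -0.2, 0]
    - [0.025, -0.2, 0]
  spin: [0, 0, 0, 0, 0, 0, 0, 0]

```text
time: 3.95
tool_pos: [494.4, 170.3, 197.6]
tcp_rot: [-179.9, -0.1, 167.2]
ft_force: [1.0, 0.0, -3.0]
finger_gap: 15.2
grip_force: 59.0
```

>>> step_arm:
  delta_pos:
    - [0.025, -0.2, 0]
    - [0.025, -0.1, 0]
    - [0.125, -0.13, 0]
    - [0.125, -0.13, 0]
    - [0.125, -0.13, 0]
    - [0.125, -0.13, 0]
    - [0, 0, 0]
    - [0, 0, 0]
  spin: [0, 0, 0.015, 0.015, 0.015, 0.015, 0, 0]

```text
time: 4.95
tool_pos: [604.1, 8.2, 197.7]
tcp_rot: [180.0, -0.2, 177.9]
ft_force: [-0.1, 0.6, -3.6]
finger_gap: 15.5
grip_force: 59.2
```

Run:
```python
from h import *
s=r.sense();print(s['time'],s['tool_pos'],s['tcp_rot'],s['joint_pos'],s['finger_gap'],s['ft_force'])
d=r.snapshot('wrist');im=d['pixels']
cv2.imwrite('pics/w2.png',im)
d=r.snapshot('top');im=d['pixels'];cv2.imwrite('pics/t2.png',im)
box=(180,225,280,320)
for n,lo,hi,z in(('orange',(3,150,80),(16,255,255),16),('red',(172,120,60),(180,255,255),60),('red',(0,120,60),(3,255,255),60)):
  for b in blobs(mask(im,lo,hi,box),5):print(n,b[0],b[1],onz(d,b[0],z))
cv2.imwrite('pics/plate.png',cv2.resize(im[225:320,175:285],None,fx=5,fy=5,interpolation=cv2.INTER_CUBIC))
```

```text
4.95 [604.07388233   8.24664963 197.70068685] [ 1.79986249e+02 -1.73896207e-01  1.77918725e+02] [-4.08415366e+00  9.24646850e+00  8.68374372e+01  7.70597138e-03
  8.40903650e+01 -9.20036624e+01] 15.464491762356609 [-0.08818829  0.5810076  -3.6193143 ]
orange [234.2 246.2] 40 [536.83540601 300.97448764]
orange [222.8 295.2] 49 [420.68688976 327.66333369]
red [226.6 270.3] 119 [478.43445278 311.64795327]
```

View pics/plate.png

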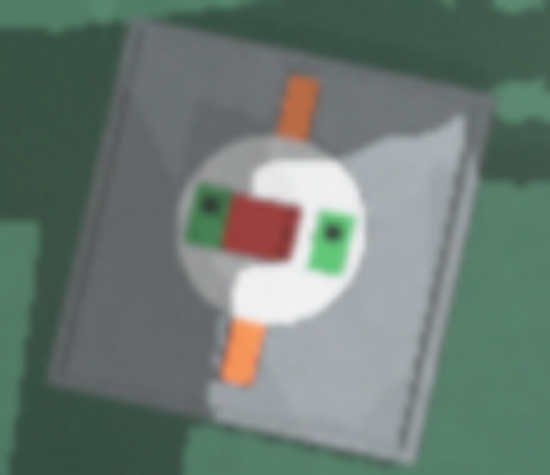

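The crop shows the fixture plate on the base: orange lugs at (300,107) and (243,352), red post at about (258,226). Plate centre ≈ (479, 314), lug axis −12.9°. Next I lower the tray.

>>> step_arm:
  delta_pos:
    - [0.01, 0.005, -0.1]
    - [0, 0, -0.15]
    - [0, 0, -0.15]
    - [0, 0, -0.1]
    - [0, 0, -0.05]
    - [0, 0, -0.015]
    - [0, 0, -0.005]
    - [0, 0, 0]
  spin: [0, 0, 0, 0, 0, 0, 0, 0]

```text
time: 6.05
tool_pos: [608.1, 9.7, 86.4]
tcp_rot: [-180.0, 0.1, 178.0]
ft_force: [0.2, 0.0, -3.5]
finger_gap: 14.7
grip_force: 59.3
```

>>> step_arm:
  delta_pos:
    - [0, 0, -0.007]
    - [0, 0, -0.005]
    - [0, 0, -0.004]
    - [0, 0, 0]
  spin: [0, 0, 0, 0]

```text
time: 6.55
tool_pos: [607.5, 9.8, 82.9]
tcp_rot: [-180.0, 0.0, 178.0]
ft_force: [-4.2, 0.4, 4.5]
finger_gap: 14.9
grip_force: 60.3
```

>>> step_arm:
  delta_pos:
    - [0, 0, 0]
    - [0, 0, 0]
    - [0, 0, 0]
    - [0, 0, 0.05]
    - [0, 0, 0.15]
    - [0, 0, 0.2]
    - [0, 0, 0.2]
    - [-0.04, 0.1, 0.1]
  spin: [0, 0, 0, 0, 0, 0, 0, 0]
  gripper: 1

```text
time: 7.55
tool_pos: [600.6, 29.3, 225.7]
tcp_rot: [-180.0, 0.3, 177.9]
ft_force: [-0.1, 0.4, 0.0]
finger_gap: 85.6
grip_force: 0.0
```

>>> step_arm:
  delta_pos:
    - [-0.1, 0.22, 0]
    - [-0.1, 0.22, 0]
    - [-0.1, 0.22, 0]
    - [-0.1, 0.22, 0]
    - [-0.1, 0.22, 0]
    - [-0.07, 0.22, 0]
    - [-0.03, 0.1, 0]
    - [0, 0, 0]
  spin: [-0.01, -0.01, -0.01, -0.01, -0.01, -0.01, 0, 0]

```text
time: 8.55
tool_pos: [478.2, 315.1, 221.7]
tcp_rot: [-180.0, -0.0, 167.4]
ft_force: [-0.6, 0.1, -0.2]
finger_gap: 85.7
grip_force: 0.0
```

Run:
```python
from h import *
s=r.sense();print(s['time'],s['tool_pos'],s['tcp_rot'],s['joint_pos'],s['finger_gap'],s['ft_force'])
d=r.snapshot('wrist');im=d['pixels'];cv2.imwrite('pics/w3.png',im)
for b in blobs(mask(im,(3,140,80),(18,255,255)),40):print('orange',b[0],b[1],onz(d,b[0],18,fray).round(1))
for b in blobs(cv2.bitwise_or(mask(im,(172,120,50),(180,255,255)),mask(im,(0,120,50),(4,255,255))),100):
  R=cv2.minAreaRect(b[2]);print('red',b[0],b[1],onz(d,b[0],60,fray).round(1),np.array([onz(d,p,60,fray) for p in cv2.boxPoints(R)]).round(1).tolist())
t=r.snapshot('top');im=t['pixels']
for b in blobs(mask(im,(45,130,60),(85,255,255),(310,165,410,270)),12):print('tray green',b[0],b[1],onz(t,b[0],71).round(1))
```

```text
8.55 [478.20218237 315.05139487 221.68924103] [-1.79969235e+02 -3.38282862e-02  1.67376102e+02] [ 2.82490487e+01  3.55544469e+00  9.04390401e+01 -1.12919910e-03
  8.60512269e+01 -4.91269841e+01] 85.6674338698908 [-0.56935055  0.08040341 -0.1974577 ]
orange [325.9 152.3] 44 [422.6 331.8]
orange [ 79.7 215.2] 83 [416.3  54.9]
orange [320.4 227.9] 717 [491.6 311.1]
orange [ 77.  252.6] 206 [455.8  33.4]
orange [413.4 349.3] 122 [647.6 381.2]
orange [627.6 382. ] 46 [835.3 732.5]
red [ 85.1 237.2] 1350 [438.4  86.5] [[467.2, 52.0], [402.7, 91.5], [411.6, 115.7], [474.9, 79.0]]
red [320.5 224.7] 1192 [479.6 314. ] [[461.2, 305.0], [466.9, 330.0], [498.0, 323.3], [492.2, 297.6]]
red [634.1 360.8] 766 [748.3 687.2] [[655.8, 647.2], [665.7, 677.6], [832.3, 723.0], [813.2, 684.4]]
red [112.9 476.2] 160 [772.6 -64. ] [[782.7, -97.7], [767.7, -87.1], [762.5, -28.3], [776.5, -37.0]]
```

View pics/w3.png

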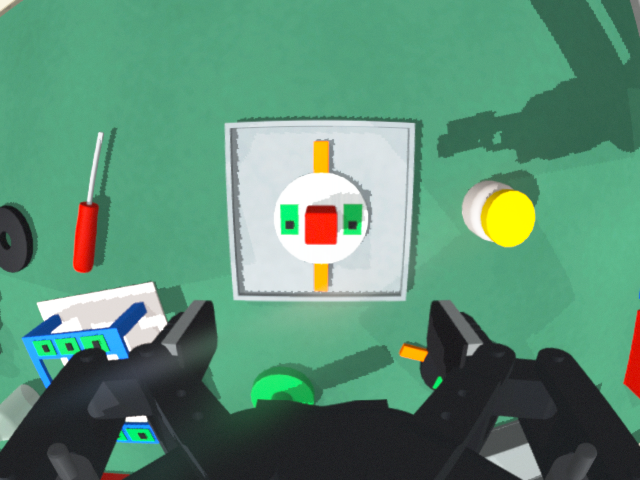

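The wrist view shows the plate centred on the base (post at 320,225, lugs at (321,155) and (320,278)) and the tray standing on the mat at left. I descend on the post.

>>> step_arm:
  delta_pos:
    - [0.003, -0.003, -0.15]
    - [0, 0, -0.18]
    - [0, 0, -0.18]
    - [0, 0, -0.15]
    - [0, 0, -0.12]
    - [0, 0, -0.1]
    - [0, 0, -0.07]
    - [0, 0, 0]
  spin: [0, 0, 0, 0, 0, 0, 0, 0]

```text
time: 9.65
tool_pos: [479.4, 312.4, 31.0]
tcp_rot: [-179.9, -0.1, 167.2]
ft_force: [-0.7, 0.4, 0.5]
finger_gap: 85.7
grip_force: 0.0
```

>>> step_arm:
  delta_pos:
    - [0, 0, 0]
    - [0, 0, 0]
    - [0, 0, 0]
    - [0, 0, 0]
    - [0, 0, 0]
    - [0, 0, 0]
  spin: [0, 0, 0, 0, 0, 0]
  gripper: -1

```text
time: 10.4
tool_pos: [480.5, 313.6, 33.0]
tcp_rot: [179.9, 0.1, 167.2]
ft_force: [0.9, 1.2, 6.2]
finger_gap: 26.8
grip_force: 61.5
```

>>> step_arm:
  delta_pos:
    - [0, 0, 0.1]
    - [0, 0, 0.2]
    - [0, 0, 0.2]
    - [0, 0, 0.2]
    - [0, 0, 0.2]
    - [0, -0.1, 0]
    - [0, -0.2, 0]
    - [0, -0.2, 0]
  spin: [0, 0, 0, 0, 0, -0.04, -0.04, -0.04]

```text
time: 11.4
tool_pos: [479.3, 212.1, 212.7]
tcp_rot: [-180.0, -0.0, 145.4]
ft_force: [0.8, -0.4, -2.9]
finger_gap: 27.0
grip_force: 60.5
```

>>> step_arm:
  delta_pos:
    - [0, -0.25, 0]
    - [0, -0.25, 0]
    - [0, -0.25, 0]
    - [0, -0.25, 0]
    - [0, -0.25, 0]
    - [0, -0.25, 0]
    - [0, -0.25, 0]
    - [0, -0.25, 0]
  spin: [-0.05, -0.05, -0.05, -0.05, -0.05, -0.05, -0.05, -0.05]

```text
time: 12.4
tool_pos: [479.3, -188.3, 212.8]
tcp_rot: [-180.0, -0.0, 73.3]
ft_force: [1.2, 0.8, -2.3]
finger_gap: 27.1
grip_force: 60.5
```

>>> step_arm:
  delta_pos:
    - [0.007, -0.2, 0]
    - [0, -0.2, 0]
    - [0, -0.12, 0]
    - [0, 0, 0]
    - [0, 0, 0]
  spin: [-0.03, -0.03, -0.0244, 0, 0]

```text
time: 13.02
tool_pos: [481.1, -290.2, 212.2]
tcp_rot: [-180.0, -0.0, 58.5]
ft_force: [0.4, -0.0, -3.2]
finger_gap: 27.4
grip_force: 60.5
```

Run:
```python
from h import *
s=r.sense();print(s['time'],s['tool_pos'],s['tcp_rot'],s['joint_pos'],s['finger_gap'],s['ft_force'])
zp=s['tool_pos'][2]-21.5
d=r.snapshot('wrist');im=d['pixels'];cv2.imwrite('pics/w4.png',im)
for n,lo,hi,z in(('orange top',(4,140,80),(17,255,255),zp+8),('yel',(20,120,100),(35,255,255),60),('redmark',(0,140,60),(3,255,255),78)):
  for b in blobs(mask(im,lo,hi),30):
    R=cv2.minAreaRect(b[2]);print(n,b[0],b[1],onz(d,b[0],z,fray).round(1),[onz(d,p,z,fray).round(1).tolist() for p in cv2.boxPoints(R)])
t=r.snapshot('top');cv2.imwrite('pics/t4.png',t['pixels'])
```

```text
13.025 [ 481.05668811 -290.1812089   212.20362057] [-1.79954392e+02 -2.39038019e-02  5.84555339e+01] [-3.63410385e+01  2.15763622e+00  9.28777623e+01  2.00824422e-02
  8.50120492e+01 -4.79833627e+00] 27.38013596224795 [ 0.4213074  -0.00401631 -3.16428051]
orange top [321.5 165.6] 2238 [ 513.8 -240.4] [[515.6, -224.4], [527.3, -231.6], [511.9, -256.9], [500.0, -249.6]]
orange top [356.  312.5] 76 [ 492.3 -306. ] [[489.0, -301.6], [494.3, -300.6], [495.6, -312.7], [490.2, -313.8]]
orange top [315.  354.8] 1644 [ 463.7 -315.8] [[458.3, -294.8], [488.7, -313.5], [476.4, -335.4], [444.1, -315.6]]
orange top [318.2 403.6] 44 [ 448.4 -343.5] [[442.7, -339.7], [447.8, -335.3], [455.4, -348.1], [450.3, -352.9]]
orange top [ 15.2 464.3] 1067 [ 140.2 -301.1] [[68.6, -310.8], [158.2, -271.8], [232.3, -289.8], [169.7, -325.6]]
yel [339.3 156.6] 91 [ 525.3 -248.3] [[528.1, -240.2], [530.8, -241.8], [522.1, -256.1], [519.4, -254.4]]
yel [321.8 389.4] 759 [ 398.8 -427.6] [[397.3, -406.0], [418.6, -417.5], [400.0, -451.7], [377.4, -439.6]]
redmark [576.9   6.1] 552 [ 788.9 -229.1] [[766.6, -216.5], [837.8, -235.6], [824.2, -251.3], [755.1, -231.0]]
redmark [396. 215.] 137 [ 539.4 -307.8] [[531.9, -303.0], [548.2, -307.9], [547.0, -312.6], [530.6, -307.6]]
redmark [319.  315.4] 4475 [ 444.7 -348.6] [[440.6, -299.3], [492.6, -331.3], [445.9, -414.5], [387.2, -378.6]]
```

View pics/w4.png

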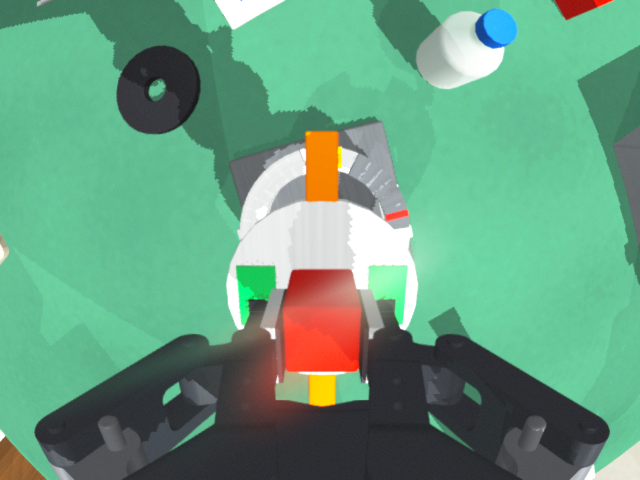

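The wrist view shows the plate held, its lug (321,165) above the gap (yellow sliver at 339,157) and a red mark at (396,215). Wrist and top estimates agree to 2 mm. I go down to just above the collar and look again.

>>> step_arm:
  delta_pos:
    - [0.007, -0.002, -0.08]
    - [0, 0, -0.12]
    - [0, 0, -0.12]
    - [0, 0, -0.1]
    - [0, 0, -0.06]
    - [0, 0, -0.03]
    - [0, 0, 0]
    - [0, 0, 0]
  spin: [0, 0, 0, 0, 0, 0, 0, 0]

```text
time: 14.12
tool_pos: [483.3, -291.7, 111.1]
tcp_rot: [179.9, 0.0, 58.4]
ft_force: [-0.2, 0.2, -2.5]
finger_gap: 27.3
grip_force: 60.6
```

Run:
```python
from h import *
s=r.sense();print(s['time'],s['tool_pos'],s['tcp_rot'],s['ft_force'])
zp=s['tool_pos'][2]-21.5
d=r.snapshot('wrist');im=d['pixels']
for n,lo,hi,z in(('orange top',(4,140,80),(17,255,255),zp+8),('yel',(20,120,100),(35,255,255),60),('redmark',(0,140,60),(3,255,255),78)):
  for b in blobs(mask(im,lo,hi),30):
    R=cv2.minAreaRect(b[2]);print(n,b[0],b[1],onz(d,b[0],z,fray).round(1),[onz(d,p,z,fray).round(1).tolist() for p in cv2.boxPoints(R)])
t=r.snapshot('top');t2=r.snapshot('side')
a=cv2.resize(im[90:340,180:470],(400,345));b=cv2.resize(t2['pixels'][310:420,345:475],(400,338));b=cv2.copyMakeBorder(b,0,7,0,0,0)
cv2.imwrite('pics/c5.png',np.hstack([a,b]))
```

```text
14.125 [ 483.30645589 -291.69131504  111.08932877] [1.79905319e+02 7.66374634e-03 5.83989551e+01] [-0.19430081  0.21335234 -2.50101925]
orange top [321.3 165.8] 2247 [ 516. -242.] [[518.0, -226.0], [529.6, -233.1], [514.2, -258.5], [502.3, -251.1]]
orange top [214.5 305.8] 141 [ 439.  -270.1] [[433.2, -266.3], [445.8, -270.6], [443.9, -274.4], [431.1, -270.2]]
orange top [309.4 358.9] 653 [ 462.3 -317.9] [[455.9, -302.1], [477.6, -313.1], [468.9, -329.7], [446.1, -318.4]]
orange top [334.6 355.7] 154 [ 473.8 -322.8] [[475.9, -313.4], [480.7, -315.8], [472.6, -332.1], [467.6, -329.6]]
orange top [353.5 364.1] 32 [ 479.2 -332.2] [[478.0, -328.7], [480.7, -328.4], [480.5, -334.6], [477.8, -335.0]]
orange top [318.1 403.2] 48 [ 450.7 -344.7] [[444.7, -340.2], [450.7, -335.6], [457.5, -349.6], [451.5, -354.7]]
yel [341.4 163.4] 275 [ 524.4 -248.2] [[526.9, -239.7], [530.9, -242.2], [522.0, -256.9], [517.9, -254.5]]
yel [300.7 163.6] 317 [ 506.4 -237.3] [[508.7, -229.0], [512.6, -231.5], [503.7, -245.7], [499.7, -243.2]]
yel [322.  389.4] 748 [ 442.2 -362.5] [[441.2, -348.2], [455.2, -355.8], [442.9, -378.3], [428.2, -370.3]]
redmark [437.1 250.1] 137 [ 543.9 -309.2] [[539.6, -305.4], [548.6, -308.3], [547.6, -312.8], [538.6, -309.9]]
redmark [318.3 320.7] 5414 [ 472.  -310.4] [[437.0, -327.4], [471.4, -276.6], [504.4, -297.0], [474.3, -350.4]]
redmark [215.3 305.7] 93 [ 429.2 -274.8] [[422.9, -270.2], [437.3, -274.5], [435.1, -279.3], [420.6, -275.1]]
```

View pics/c5.png

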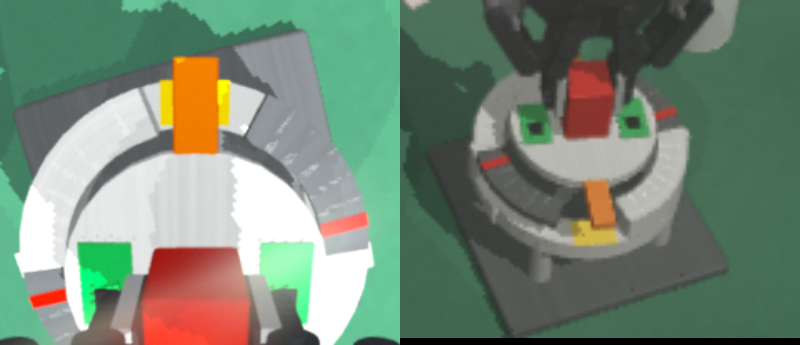

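The crop shows the lug centred over the yellow gap, with equal slivers at (165,105) and (223,105), and red marks at (345,224) and (47,298). Offset is under 1 mm, so I lower it.

>>> step_arm:
  delta_pos:
    - [0.002, 0.003, -0.04]
    - [0, 0, -0.04]
    - [0, 0, -0.03]
    - [0, 0, -0.015]
    - [0, 0, -0.01]
    - [0, 0, 0]
  spin: [0, 0, 0, 0, 0, 0]

```text
time: 15.02
tool_pos: [483.3, -290.7, 83.2]
tcp_rot: [180.0, 0.0, 58.4]
ft_force: [0.5, -0.4, -3.0]
finger_gap: 26.9
grip_force: 60.5
```

>>> step_arm:
  delta_pos:
    - [0, 0, -0.005]
    - [0, 0, -0.005]
    - [0, 0, 0]
  spin: [0, 0, 0]

```text
time: 15.4
tool_pos: [483.5, -290.9, 83.0]
tcp_rot: [180.0, 0.0, 58.4]
ft_force: [-6.7, 3.9, 11.1]
finger_gap: 26.8
grip_force: 62.5
```

>>> step_arm:
  delta_pos:
    - [0, 0, 0]
    - [0, 0, 0]
    - [0, 0, 0]
    - [0, 0, 0]
    - [0, 0, 0.05]
    - [0, 0, 0.1]
    - [0, 0, 0.05]
    - [0, 0, 0]
  spin: [0, 0, 0, 0, 0, 0, 0, 0]
  gripper: 0.3

```text
time: 16.4
tool_pos: [484.2, -291.4, 123.2]
tcp_rot: [179.8, 0.0, 58.4]
ft_force: [0.1, -0.5, -0.2]
finger_gap: 55.5
grip_force: 0.0
```

Run:
```python
from h import *
s=r.sense();print(s['time'],s['tool_pos'],s['tcp_rot'],s['ft_force'],s['finger_gap'])
d=r.snapshot('wrist');im=d['pixels']
for n,lo,hi,z in(('orange top',(4,140,80),(17,255,255),68),('yel',(20,120,100),(35,255,255),60)):
  for b in blobs(mask(im,lo,hi),60):
    R=cv2.minAreaRect(b[2]);print(n,b[0],b[1],onz(d,b[0],z,fray).round(1),[onz(d,p,z,fray).round(1).tolist() for p in cv2.boxPoints(R)])
t2=r.snapshot('side')
a=cv2.resize(im[60:400,150:500],(400,389));b=cv2.resize(t2['pixels'][305:425,345:475],(400,389))
cv2.imwrite('pics/c6.png',np.hstack([a,b]))
```

```text
16.4 [ 484.18386777 -291.39857104  123.17740179] [1.79801640e+02 1.60076629e-02 5.84010957e+01] [ 0.1014639  -0.49449056 -0.15032922] 55.525118053786926
orange top [318.9 160.9] 1406 [ 516. -241.] [[518.1, -224.7], [530.1, -232.2], [514.5, -257.8], [502.2, -250.2]]
orange top [318.5 351. ] 568 [ 455.6 -337.9] [[456.1, -326.3], [467.4, -333.4], [452.7, -357.9], [440.7, -350.5]]
yel [301.3 163.7] 319 [ 506.8 -237.5] [[508.6, -229.0], [513.3, -231.9], [504.4, -246.1], [499.7, -243.1]]
yel [337.7 163.1] 353 [ 524.  -247.7] [[525.7, -238.9], [530.8, -242.1], [521.9, -256.8], [516.7, -253.6]]
yel [303.9 347.4] 200 [ 446.5 -334.9] [[449.0, -326.5], [453.3, -329.1], [444.3, -343.2], [439.8, -340.5]]
yel [335.2 347.5] 192 [ 463.5 -345.5] [[456.7, -350.7], [466.2, -336.7], [470.7, -340.0], [461.2, -354.2]]
```

View pics/c6.png

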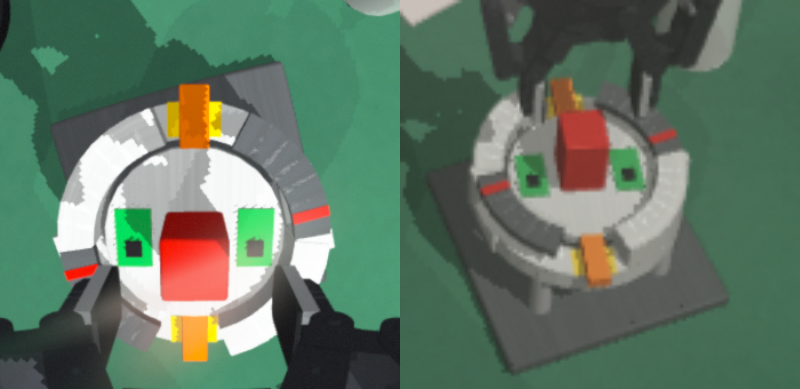

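Both lugs sit in the gaps (crop 194,115 and 194,338, yellow on each side) and the plate hangs free, released. I take the grip again.

>>> step_arm:
  delta_pos:
    - [-0.002, 0.003, -0.07]
    - [0, 0, -0.08]
    - [0, 0, -0.04]
    - [0, 0, -0.005]
    - [0, 0, 0]
  spin: [0, 0, 0, 0, 0]

```text
time: 17.12
tool_pos: [482.8, -290.1, 82.1]
tcp_rot: [180.0, 0.0, 58.4]
ft_force: [0.9, -0.1, 0.4]
finger_gap: 55.4
grip_force: 0.0
```

>>> step_arm:
  delta_pos:
    - [0, 0, 0]
    - [0, 0, 0]
    - [0, 0, 0]
    - [0, 0, 0]
    - [0, 0, 0]
  spin: [0, 0, 0, 0, 0]
  gripper: -1
  squeeze: 40

```text
time: 17.75
tool_pos: [483.4, -290.5, 82.9]
tcp_rot: [179.9, 0.0, 58.4]
ft_force: [1.8, -0.5, 5.0]
finger_gap: 27.6
grip_force: 40.5
```

>>> step_arm:
  delta_pos:
    - [0, 0, 0.005]
    - [0, 0, 0]
    - [0, 0, 0]
    - [0, 0, 0]
    - [0, 0, 0]
  spin: [0, -0.02, -0.03, -0.03, 0]

```text
time: 18.38
tool_pos: [482.3, -289.7, 82.9]
tcp_rot: [-179.9, 0.0, 44.0]
ft_force: [-0.2, 0.3, 3.6]
finger_gap: 27.2
grip_force: 40.3
```

>>> step_arm:
  delta_pos:
    - [0, 0, 0]
    - [0, 0, 0]
    - [0, 0, 0]
    - [0, 0, 0]
    - [0, 0, 0]
    - [0, 0, 0]
    - [0, 0, 0]
    - [0, 0, 0]
  spin: [-0.04, -0.04, -0.04, -0.04, -0.04, -0.04, -0.04, -0.03]

```text
time: 19.38
tool_pos: [482.5, -289.7, 82.8]
tcp_rot: [-180.0, 0.0, -11.8]
ft_force: [0.7, 0.6, 2.0]
finger_gap: 27.3
grip_force: 40.1
```

>>> step_arm:
  delta_pos:
    - [0, 0, 0]
    - [0, 0, 0]
    - [0, 0, -0.01]
    - [0, 0, -0.01]
    - [0, 0, 0]
  spin: [-0.015, -0.011, 0, 0, 0]

```text
time: 20.0
tool_pos: [482.3, -289.9, 78.4]
tcp_rot: [-180.0, 0.1, -16.5]
ft_force: [0.8, 1.0, -3.8]
finger_gap: 27.3
grip_force: 39.7
```

>>> step_arm:
  delta_pos:
    - [0, 0, -0.008]
    - [0, 0, -0.005]
    - [0, 0, -0.003]
    - [0, 0, 0]
  spin: [0, 0, 0, 0]

```text
time: 20.5
tool_pos: [482.8, -290.1, 76.9]
tcp_rot: [180.0, -0.0, -16.5]
ft_force: [-5.0, 2.8, 6.0]
finger_gap: 27.7
grip_force: 40.8
```

>>> step_arm:
  delta_pos:
    - [0, 0, 0]
    - [0, 0, 0]
    - [0, 0, 0]
    - [0, 0, 0]
    - [0, 0, 0.05]
    - [0, 0, 0.15]
    - [0, 0, 0.2]
    - [0, 0, 0.2]
  spin: [0, 0, 0, 0, 0, 0, 0, 0]
  gripper: 0.3

```text
time: 21.5
tool_pos: [482.7, -290.0, 197.8]
tcp_rot: [180.0, -0.0, -16.5]
ft_force: [0.3, 0.8, 0.2]
finger_gap: 55.7
grip_force: 0.0
```

Run:
```python
from h import *
s=r.sense();print(s['time'],s['tool_pos'],s['joint_pos'],s['ft_force'],s['finger_gap'])
d=r.snapshot('wrist');im=d['pixels']
for b in blobs(mask(im,(4,140,80),(17,255,255)),60):print('orange',b[0],b[1],onz(d,b[0],62,fray).round(1))
t2=r.snapshot('side')
a=cv2.resize(im[60:400,150:500],(400,389));b=cv2.resize(t2['pixels'][305:425,345:475],(400,389))
cv2.imwrite('pics/c7.png',np.hstack([a,b]))
```

```text
21.5 [ 482.68976424 -289.99909988  197.79930994] [-3.62142858e+01  2.76686848e+00  9.37668810e+01  2.16338407e-04
  8.34410771e+01  7.02631659e+01] [0.32059528 0.78854155 0.21842217] 55.73276610666625
orange [322.1 141.3] 179 [ 551.6 -310.3]
orange [322.3 173.6] 106 [ 528.3 -303.5]
orange [321.8 290.4] 115 [ 438.8 -276.5]
```

View pics/c7.png

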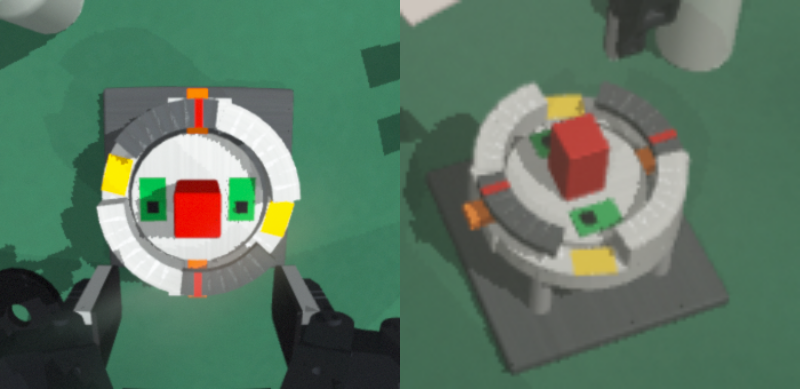

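Both lugs show under the red marks (crop 199,115 and 197,280) and the plate has dropped in. Back to the tray.

>>> step_arm:
  delta_pos:
    - [0.078, 0.187, 0.1]
    - [0.078, 0.187, 0]
    - [0.078, 0.187, 0]
    - [0.078, 0.187, 0]
    - [0.078, 0.187, 0]
    - [0.078, 0.187, 0]
    - [0.078, 0.187, 0]
    - [0.078, 0.187, 0]
  spin: [0.01, 0.01, 0.01, 0.01, 0.01, 0.01, 0.01, 0.01]
  gripper: 1

```text
time: 22.6
tool_pos: [607.9, 10.5, 216.1]
tcp_rot: [180.0, -0.0, -2.0]
ft_force: [0.0, -0.4, -0.5]
finger_gap: 85.6
grip_force: 0.0
```

>>> step_arm:
  delta_pos:
    - [0, 0, 0]
    - [0, 0, 0]
  spin: [0, 0]

```text
time: 22.85
tool_pos: [607.3, 8.9, 215.8]
tcp_rot: [180.0, 0.0, -2.1]
ft_force: [0.2, 0.0, 0.0]
finger_gap: 85.4
grip_force: 0.0
```

Run:
```python
from h import *
s=r.sense();print(s['time'],s['tool_pos'],s['tcp_rot'],s['joint_pos'],s['finger_gap'])
d=r.snapshot('wrist');im=d['pixels'];cv2.imwrite('pics/w8.png',im)
for b in blobs(mask(im,(40,110,50),(88,255,255)),200):
  if b[1]<5000: print('green',b[0],b[1],onz(d,b[0],71,fray).round(1))
t=r.snapshot('top');g=cv2.inRange(t['pixels'],(70,70,70),(255,255,255))  # base: non-green greys
hs=cv2.cvtColor(t['pixels'],cv2.COLOR_BGR2HSV);m=mask(t['pixels'],(0,0,60),(180,70,255),(175,215,290,330))
m=cv2.morphologyEx(m,cv2.MORPH_OPEN,np.ones((3,3)))
b=max(blobs(m),key=lambda b:b[1]);c=np.array([onz(t,p,18) for p in cv2.boxPoints(cv2.minAreaRect(b[2]))]);print('base',c.mean(0),np.linalg.norm(c-np.roll(c,1,0),axis=1),c.round(1).tolist())
```

```text
22.85 [607.30611328   8.87861474 215.79725154] [ 1.79974423e+02  2.09279264e-02 -2.07057564e+00] [-3.98222816e+00  9.03453105e+00  8.51716571e+01 -2.63314554e-02
  8.58138754e+01  8.80902695e+01] 85.40547701427775
green [266.1 149.8] 1020 [674.7  49.2]
green [320.8 148.8] 1031 [673.4   7. ]
green [375.  149.4] 1022 [671.8 -34.7]
green [272.1 303.8] 764 [546.5  53.4]
green [370.9 303.6] 746 [543.6 -30.8]
green [320.9 304.2] 755 [544.9  11.8]
green [624.5 385.6] 2652 [ 389.9 -382.2]
green [132.4 449.2] 2378 [344.6 251.8]
green [511.  449.3] 2364 [ 327.2 -214.1]
base [475.08770432 313.5129306 ] [184.61282197 185.3574934  186.10766799 184.5544801 ] [[405.0, 423.4], [586.2, 384.4], [544.6, 203.0], [364.5, 243.3]]
```

>>> step_arm:
  delta_pos:
    - [0, 0.003, -0.1]
    - [0, 0, -0.14]
    - [0, 0, -0.14]
    - [0, 0, -0.12]
    - [0, 0, -0.1]
    - [0, 0, -0.055]
    - [0, 0, 0]
    - [0, 0, 0]
  spin: [0, 0, 0, 0, 0, 0, 0, 0]

```text
time: 23.95
tool_pos: [608.3, 9.7, 86.0]
tcp_rot: [180.0, -0.1, -2.1]
ft_force: [-0.1, -0.6, 0.0]
finger_gap: 85.3
grip_force: 0.0
```

>>> step_arm:
  delta_pos:
    - [0, 0, 0]
    - [0, 0, 0]
    - [0, 0, 0]
    - [0, 0, 0]
    - [0, 0, 0]
    - [0, 0, 0]
  spin: [0, 0, 0, 0, 0, 0]
  gripper: -1
  squeeze: 60

```text
time: 24.7
tool_pos: [607.8, 9.7, 85.2]
tcp_rot: [180.0, -0.0, -2.1]
ft_force: [0.4, 0.5, 3.0]
finger_gap: 15.4
grip_force: 59.3
```

>>> step_arm:
  delta_pos:
    - [0, 0, 0.08]
    - [0, 0, 0.15]
    - [0, 0, 0.17]
    - [0, 0, 0.15]
    - [-0.125, 0.13, 0]
    - [-0.125, 0.13, 0]
    - [-0.125, 0.13, 0]
    - [-0.125, 0.13, 0]
  spin: [0, 0, 0, 0, -0.015, -0.015, -0.015, -0.015]

```text
time: 25.7
tool_pos: [506.3, 114.5, 195.3]
tcp_rot: [-180.0, 0.0, -13.0]
ft_force: [0.4, 0.5, -3.4]
finger_gap: 14.9
grip_force: 58.7
```

>>> step_arm:
  delta_pos:
    - [-0.03, 0.17, 0]
    - [-0.03, 0.2, 0]
    - [-0.03, 0.2, 0]
    - [-0.03, 0.2, 0]
    - [-0.03, 0.17, 0]
    - [0, 0.05, 0]
    - [0, 0, 0]
    - [0, 0, 0]
  spin: [0, 0, 0, 0, 0, 0, 0, 0]

```text
time: 26.7
tool_pos: [477.7, 310.7, 194.9]
tcp_rot: [180.0, 0.0, -12.9]
ft_force: [0.8, 0.7, -4.0]
finger_gap: 15.2
grip_force: 59.0
```

>>> step_arm:
  delta_pos:
    - [-0.009, 0.011, -0.1]
    - [0, 0, -0.13]
    - [0, 0, -0.12]
    - [0, 0, -0.07]
    - [0, 0, -0.03]
    - [0, 0, -0.015]
    - [0, 0, 0]
  spin: [0.001, 0, 0, 0, 0, 0, 0]

```text
time: 27.58
tool_pos: [476.2, 314.2, 102.5]
tcp_rot: [-180.0, -0.0, -12.7]
ft_force: [-0.5, -0.9, -3.7]
finger_gap: 14.7
grip_force: 59.0
```

Run:
```python
from h import *
s=r.sense();print(s['tool_pos'],s['ft_force'])
t=r.snapshot('side');cv2.imwrite('pics/c9.png',cv2.resize(t['pixels'][165:265,190:310],(720,600),interpolation=cv2.INTER_CUBIC))
```

```text
[476.15015034 314.16597232 102.5030374 ] [-0.49788059 -0.88580153 -3.73819182]
```

View pics/c9.png

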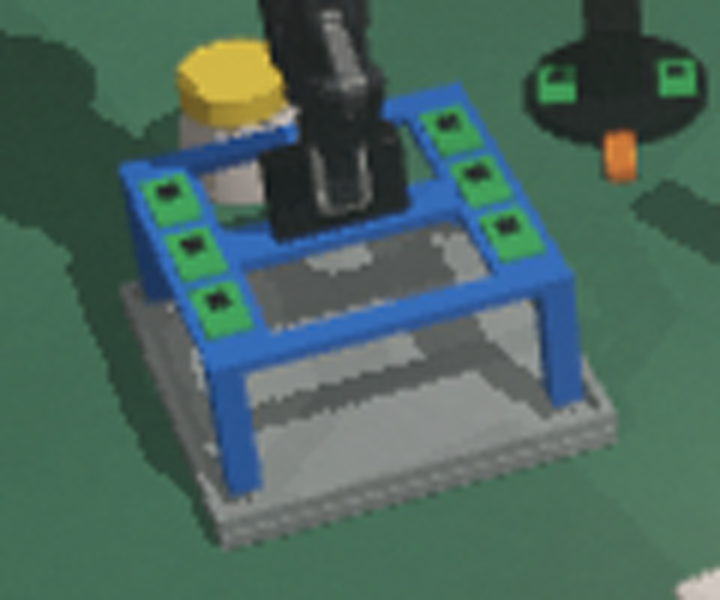

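The crop shows the legs just above the floor and over the inside of the rim (feet at (240,488) and (567,400), rim outside them). The y reading is about 1 mm high, so I trim it slightly and lower.

>>> step_arm:
  delta_pos:
    - [-0.002, -0.005, -0.015]
    - [0, 0, -0.02]
    - [0, 0, -0.012]
    - [0, 0, -0.005]
    - [0, 0, 0]
  spin: [0, 0, 0, 0, 0]

```text
time: 28.25
tool_pos: [475.2, 312.9, 92.2]
tcp_rot: [180.0, 0.0, -12.7]
ft_force: [-3.9, -2.3, 5.3]
finger_gap: 15.3
grip_force: 60.1
```

Contact came at the floor height, as expected. Release and retreat.

>>> step_arm:
  delta_pos:
    - [0, 0, 0]
    - [0, 0, 0]
    - [0, 0, 0]
    - [0, 0, 0]
    - [0, 0, 0.05]
    - [0, 0, 0.15]
    - [0, 0, 0.2]
    - [0, 0, 0.2]
  spin: [0, 0, 0, 0, 0, 0, 0, 0]
  gripper: 1

```text
time: 29.25
tool_pos: [475.3, 312.9, 213.4]
tcp_rot: [-180.0, -0.0, -12.7]
ft_force: [0.8, -0.8, 0.2]
finger_gap: 85.2
grip_force: 0.0
```

>>> step_arm:
  delta_pos:
    - [0, -0.1, 0.05]
    - [0, -0.2, 0]
    - [0, -0.2, 0]
    - [0, -0.2, 0]
    - [0, -0.2, 0]
    - [0, -0.1, 0]
    - [0, 0, 0]
    - [0, 0, 0]
  spin: [0, 0, 0, 0, 0, 0, 0, 0]

```text
time: 30.25
tool_pos: [475.1, 113.1, 221.2]
tcp_rot: [-180.0, 0.0, -12.7]
ft_force: [-0.9, -0.1, 0.5]
finger_gap: 85.7
grip_force: 0.0
```

Run:
```python
from h import *
s=r.sense();print(s['time'],s['tool_pos'],s['ft_force'],s['finger_gap'])
t=r.snapshot('side')['pixels'];cv2.imwrite('pics/end.png',np.hstack([cv2.resize(t[165:265,190:310],(400,333)),cv2.resize(t[300:420,335:479],(400,333))]))
t=r.snapshot('top');im=t['pixels']
g=np.array([onz(t,b[0],78) for b in blobs(mask(im,(45,130,60),(85,255,255),(180,225,280,320)),12)]);print(g.round(1).tolist(),g.mean(0))
```

```text
30.25 [475.06354116 113.0715831  221.23089108] [-0.90780945 -0.1196524   0.54584369] 85.65717356123625
[[548.3, 352.7], [543.4, 334.2], [537.7, 313.1], [533.9, 291.5], [399.4, 279.5]] [512.5649412  314.20095621]
```

View pics/end.png

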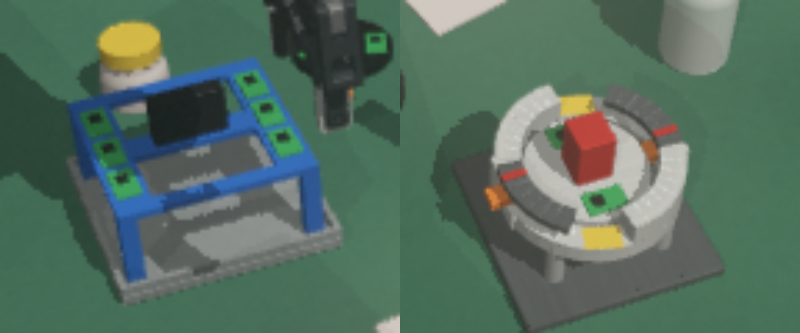

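The tray stands inside the rim (feet at (133,280) and (313,228)). The plate is locked, with its lugs at (497,197) and (650,150) under the red marks. I hand it in.

```bash
python3 -c "
from bench import r
print(r.hand_in())"
```

```text
the job is handed in; nothing more can be done
None
```

I handed the job in at about 30 s: the plate was hung, released, regripped and twisted into both notches, and the final side view shows the tray back on the base with its visible feet inside the rim; no verdict came back.

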